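# Tip the parcel into its sorting zone and book it in

### The arm

A 6-joint arm with a two-finger parallel gripper is mounted at the origin on the work surface. World frame = base frame: x ahead of the robot, y to its left, z up, the work surface at z = 0. Lengths are in mm, angles in rad, forces in N, time in s.
With the tool pointing down it reaches from about 300 to 875 mm from the base axis. Payload 6.4 kg.
Tool frame: the origin (TCP) lies at the very end of the fingers, on their centre line; the grasp point (between the pads) lies r.hold_point_z behind it (r.hold_point_z is the distance from the TCP to the grasp point, in mm); x points along the fingers, y is the direction in which the jaws open and shut, and the axes are right-handed (so a half turn about x gives the same grasp; the last joint's range is limited). The gripper opens to 88 mm and grips with 3 to 60 N. Pads are 18 mm wide; open, the fingers measure 123 mm over their backs; the gripper's body (75 mm by 187 mm) begins 45 mm behind the grasp point.
Start: joints at [-1.457, 0.181, 1.607, -0, 1.354, -0.206], TCP at [180.783, -545.856, 238.714] pointing down, gripper open.
Joint ranges: [-2.99, 2.99], [-0.89, 2.07], [0.3, 2.58], [-1.14, 4.28], [0, 2.63], [-3.12, 3.12]. Speed limits (rad/s): [2.57, 2.57, 3.01, 3.14, 3.14, 3.14].

### API

Orientations are given as a 3x3 rotation matrix whose columns are the frame's x, y, z axes.
In Python, from workcell import r, read_camera, camera_params, workorder, boxes_of, mark_of gives the robot as it stands.
- The arm moves only by the shell command python3 -m crank 'ROWS' [OPENING] [FORCE]. ROWS is text: rows parted by semicolons, each of 6 numbers parted by spaces: the shift along the tool's x, y, z in mm, then the turn, a rotation vector about the tool's x, y, z in rad. A call has 1 to 5 rows; each row is the pose to reach, as a shift and turn from the pose commanded when the call began, along the tool's axes at that moment; what a row does not reach only later rows make up. A row lasts 1/8 s, in which the tool goes at most 62.5 mm and 10.7 degrees, less where a joint would pass 70% of its speed; a pose out of reach is approached as far as the arm can. A call with a gripper value outside its range is refused whole. OPENING is the opening, from 0 (shut) to 1 (fully open), set as the call begins (- or left out, the last holds). The fingers move at their own pace and stop on an object; FORCE is the grip in N (left out, the last holds). Time passes only in rows, so rows that repeat a pose let the fingers close. It gives the time, the measured TCP pose, the force and the opening at its end, in the units of the state.
- r.observe(): the state, without advancing time (a new reading comes with each control period).
- read_camera(name): name is "scene" or "top"; returns the picture (384x512x3 uint8, red, green, blue); there is no depth.
- camera_params(name): a dict with "camera_matrix" (3x3 intrinsics, pixels), "k1" (the pictures are not rectified: a ray, as slopes to the right and down, at radius r is drawn at 1 + k1 r^2 times it, then the intrinsics apply), "rvec" (rotation vector, rad) and "tvec" (3), from world to camera coordinates, as OpenCV has them. Camera axes: x right, y down, z forward; pixel columns grow to the right and rows downward; lengths in mm; the calibration is good to about 2 mm. A picture is of the moment at which its call begins. camera_params takes no time and is no camera call.
- workorder.hand_in(): hands the job in, once; it reports no verdict.
Trained networks look in the newest picture that a camera, given by its name, has taken for a name from the list of things; names that differ only in an ending like _2 or _b are one class to them, and where a whole thing is asked for, a point or a joint stands for the part that bears it (a point fixed in the world has none). Each returns a list of dicts, best first, with "confidence" (0 to 1); they miss things now and then, are a little off and sometimes report something else, mostly with a low value. They report only what shows in the picture. A call takes as long as a camera call. They do not tell look-alikes from the thing itself.
- boxes_of(name, camera): "bbox" ([left, top, right, bottom] as shares, 0 to 1, of the picture: columns of its width, rows of its height, round what is visible of it).
- mark_of(name, camera): "location" ([column, row] as shares, 0 to 1, of the picture: columns of its width, rows of its height: a listed point, or the origin of a listed thing).
The state is a dict: "t": time; "joints": joint angles; "qvel": joint speeds; "joint_torque": joint torques, N m; "ee_pos": TCP position; "orientation": TCP orientation; "contact_force": force on the tool from outside, world axes, zero at the start; "wrist_torque": the same for the moment, N m; "grip_width": opening from 0.0 (shut) to 1.0 (fully open).
Only numpy, scipy, OpenCV 4.12 (cv2) and the standard library are available. Lean on these libraries where they do the work, as an engineer would, in place of code of your own. Each camera call takes 0.05 s, during which the arm holds its last target. There are 200 camera calls.

### The job

The brown carton stands on end between two framed zones on the post counter. Push it near its top with the fingers so that it topples over and lies flat on its broad side wholly inside the blue frame, then press the green key of the terminal all the way down to book it in. Do not pick the carton up or shove it along while it stands, do not press the key before the carton lies there, and leave the stamp, the tape roll and the pen cup alone.

Things in the scene. Friction and masses are not known exactly. Their poses are not given: they have to be found in the camera images.
- carton: Brown carton standing on end: 120 mm wide (its x), 60 thick (its y), 180 tall (its z); 0.25 to 0.5 kg. Origin: centre of its foot. Both broad faces (+y, -y) have tape and a white label. It stands astride the zones' border, its y axis within 0.1 rad of theirs (either sense may lead to blue). Pushed slowly near the top it tips after about 50 mm and falls by itself, its foot staying nearly in place.
- carton_mid (a point): centre of the carton (90 mm above its foot while it stands, 30 mm above the counter when it lies on a broad face)
- corner0 (a point): middle (in thickness) of one corner edge of the carton: at carton x = -60 mm, y = 0, at its foot end (z = 0 mm)
- corner1 (a point): middle (in thickness) of one corner edge of the carton: at carton x = +60 mm, y = 0, at its foot end (z = 0 mm)
- corner2 (a point): middle (in thickness) of one corner edge of the carton: at carton x = -60 mm, y = 0, at its top end (z = 180 mm)
- corner3 (a point): middle (in thickness) of one corner edge of the carton: at carton x = +60 mm, y = 0, at its top end (z = 180 mm)
- blue_zone: Flat zone on the counter, a blue frame (12 mm wide) around white paper, flush (nothing to climb); 200 mm along its x, 250 mm along its y over the outside of the frame. Origin at its centre, about 127 mm from the carton's foot along y, to the left or the right (this changes).
- orange_zone: The same in orange, the wrong zone, on the carton's other side.
- key (a joint): Travel of the green key: 0 up, 0.006 m fully down; sprung, about 4 N when fully down, comes back up when released
- key_top (a point): Centre of the top of the round green key, 32 mm across, pressed straight down; it stands on a grey terminal (90 x 150 x 40 mm, fixed) just beyond the zones, seen from the robot
- stamp: Rubber stamp with a red knob, 50 x 40 mm and 94 mm tall, loose; origin at its underside. Leave alone.
- tape: Roll of brown tape, lying, 90 mm across and 48 mm high, loose; origin at its underside. Leave alone.
- pencup: Black square pen holder, 70 x 70 x 90 mm, pens up to about 145 mm, loose, beyond the zones; origin at its underside. Leave alone.
There are look-alikes about, which are no part of the job. Leave any turquoise or yellow look-alike of the part that bears key alone.

How it is judged:
By the outcome, as a careful person would: the job done as asked, in the order asked, and still so for the second after the job is handed in, with the robot touching nothing.
It also fails if it takes over 40 s, if anything falls off the work surface, if the arm or the gripper's body presses on something with over 40 N, if the wrist force passes 120 N, or if a joint passes its speed limit or range.

## Working session

There is one attempt and no reset: what is moved stays moved. The work goes in short steps, Python scripts to look and compute and a shell command to move; the robot and the scene stay as the last step left them, time stands still between calls to the robot, and variables do not carry over. Pictures are saved under pics/ and viewed, about 8 in all and at most 12, crops included, and the job is handed in when it is done.

```bash
mkdir -p pics; ls
cat > h.py <<'E'
import numpy as np, cv2
from workcell import r, read_camera, camera_params, workorder, boxes_of, mark_of
def ray(cam,px):
    p=camera_params(cam);K=np.array(p["camera_matrix"],float);k=p["k1"]
    R=cv2.Rodrigues(np.array(p["rvec"],float))[0];t=np.array(p["tvec"],float).ravel()
    u=cv2.undistortPoints(np.array([[px]],float),K,np.array([k,0,0,0,0],float))[0,0]
    return -R.T@t, R.T@np.array([u[0],u[1],1.])
def atz(cam,px,z):
    o,d=ray(cam,px); return o+d*(z-o[2])/d[2]
def proj(cam,P):
    p=camera_params(cam)
    return cv2.projectPoints(np.array(P,float).reshape(-1,1,3),np.array(p["rvec"],float),np.array(p["tvec"],float),np.array(p["camera_matrix"],float),np.array([p["k1"],0,0,0,0],float))[0].reshape(-1,2)
def two(a,b):
    o1,d1=ray("scene",a);o2,d2=ray("top",b)
    s=np.linalg.lstsq(np.c_[d1,-d2],o2-o1,rcond=None)[0]
    A,B=o1+d1*s[0],o2+d2*s[1]; return (A+B)/2,np.linalg.norm(A-B)
S=np.array([512,384])
E
python3 - <<'E'
from h import *
for c in("scene","top"):
    im=read_camera(c); cv2.imwrite(f"pics/{c}0.png",im[:,:,::-1])
    print(c,"cam pos",ray(c,(256,192))[0].round())
    for n in ["carton","carton_mid","corner0","corner1","corner2","corner3","blue_zone","orange_zone","key_top","stamp","tape","pencup"]:
        print(n,[((np.array(m["location"])*S).round(1).tolist(),round(m["confidence"],2)) for m in mark_of(n,c)][:3])
print(r.observe(),r.hold_point_z)
E
```

```text
pics
scene cam pos [1369.   37.  717.]
carton [([255.6, 201.8], 0.82)]
carton_mid []
corner0 [([250.2, 188.3], 0.97), ([261.5, 160.6], 0.85), ([261.7, 216.4], 0.66)]
corner1 [([250.2, 188.3], 0.97), ([261.5, 160.6], 0.85), ([261.7, 216.4], 0.66)]
corner2 [([250.2, 188.3], 0.97), ([261.5, 160.6], 0.85), ([261.7, 216.4], 0.66)]
corner3 [([250.2, 188.3], 0.97), ([261.5, 160.6], 0.85), ([261.7, 216.4], 0.66)]
blue_zone [([208.8, 203.2], 0.55), ([249.7, 188.1], 0.52)]
orange_zone [([294.6, 194.9], 0.82)]
key_top [([343.6, 225.5], 0.72), ([403.6, 267.1], 0.69), ([418.4, 209.3], 0.59)]
stamp [([310.9, 235.2], 0.57)]
tape [([184.7, 256.5], 0.71)]
pencup []
top cam pos [ 545.  -12. 1670.]
carton [([250.5, 214.6], 0.83)]
carton_mid []
corner0 [([253.0, 233.6], 0.79), ([243.1, 192.1], 0.73)]
corner1 [([253.0, 233.6], 0.79), ([243.1, 192.1], 0.73)]
corner2 [([253.0, 233.6], 0.79), ([243.1, 192.1], 0.73)]
corner3 [([253.0, 233.6], 0.79), ([243.1, 192.1], 0.73)]
blue_zone [([290.7, 206.6], 0.68)]
orange_zone [([217.9, 226.9], 0.85)]
key_top [([234.0, 171.3], 0.62), ([146.5, 133.4], 0.52), ([357.8,
[... 228 characters left out ...]
vel': array([ 1.44810501e-04, -4.64211894e-04, -1.88753521e-04, -9.62009405e-04,
       -4.97667749e-04,  3.36988593e-05]), 'joint_torque': array([-8.08237223e-05, -4.33838868e+01, -3.42169368e+01,  7.03270314e-02,
        3.09841032e-02, -2.98789337e-05]), 'ee_pos': array([ 180.76710756, -545.86669507,  238.71690625]), 'orientation': array([[-2.52965726e-05,  3.14376793e-01, -9.49298284e-01],
       [-3.04021396e-06, -9.49298284e-01, -3.14376793e-01],
       [-1.00000000e+00, -5.06658547e-06,  2.49697656e-05]]), 'contact_force': array([ 0.51649598, -0.63358097, -0.13540658]), 'wrist_torque': array([ 0.03423087, -0.0118957 ,  0.03444221]), 'grip_width': 0.9961979012141238} 18.700000000000003
```

View pics/scene0.png

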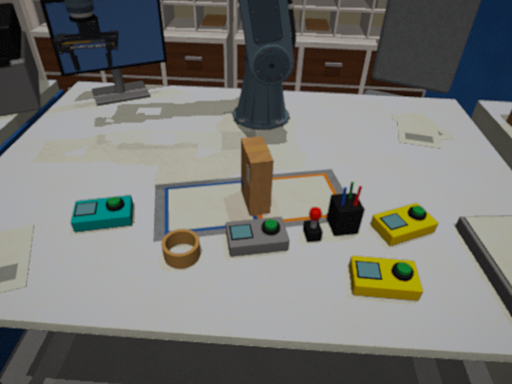

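View pics/top0.png

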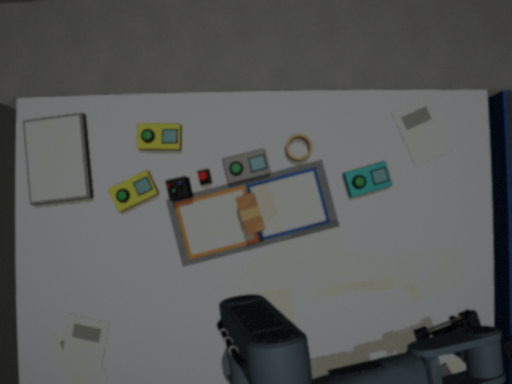

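The top picture shows the carton at about (250,213), the blue frame to its right at (290,207) (that is −y) and orange to its left. The grey terminal's green key is at about (235,168). The stamp (204,176), pen cup (179,187) and tape (298,148) lie beyond the zones. The scene view agrees, with the key at (271,226). Next I measure precisely.

```bash
cat > m.py <<'E'
from h import *
def zone(c,col):
    im=cv2.imread(f"pics/{c}0.png"); h=cv2.cvtColor(im,cv2.COLOR_BGR2HSV)
    lo,hi=((100,90,50),(125,255,255)) if col=="b" else ((8,130,80),(22,255,255))
    return cv2.inRange(h,lo,hi)
if __name__=="__main__":
    m=zone("top","b"); m[:150]=0;m[250:]=0;m[:,:235]=0;m[:,345:]=0
    n,l,s,_=cv2.connectedComponentsWithStats(m); print(s)
    pts=np.argwhere(m)[:,::-1]
    W=np.array([atz("top",p,0)[:2] for p in pts],np.float32)
    rc=cv2.minAreaRect(W);print("blue rect",rc,cv2.boxPoints(rc).round(1).tolist())
    for n in ("blue_zone","orange_zone"):
        for c in("top","scene"):
            pass
    print("bz",atz("top",(290.7,206.6),0),atz("scene",(208.8,203.2),0))
    print("oz",atz("top",(217.9,226.9),0),atz("scene",(294.6,194.9),0))
    print("carton foot",atz("scene",(255.6,201.8),0),atz("top",(250.5,214.6),0))
    print("corners top z180",atz("top",(253,233.6),180),atz("top",(243.1,192.1),180))
    for c in("scene","top"):
        im=cv2.imread(f"pics/{c}0.png"); h=cv2.cvtColor(im,cv2.COLOR_BGR2HSV)
        g=cv2.inRange(h,(45,120,40),(75,255,255)); n,l,s,ce=cv2.connectedComponentsWithStats(g)
        for i in range(1,n):
            if s[i,4]>15: print(c,"green",ce[i],s[i],atz(c,ce[i],48))
    a=cv2.imread("pics/top0.png")[140:270,150:350]; cv2.imwrite("pics/ct.png",cv2.resize(a,None,fx=4,fy=4,interpolation=cv2.INTER_CUBIC))
    a=cv2.imread("pics/scene0.png")[125:275,145:345]; cv2.imwrite("pics/cs.png",cv2.resize(a,None,fx=4,fy=4,interpolation=cv2.INTER_CUBIC))
E
python3 m.py
```

```text
[[     0      0    512    384 196080]
 [   247    167     83     73    528]]
blue rect ((554.2053833007812, -122.59327697753906), (199.98129272460938, 247.97323608398438), 13.638919830322266) [[427.79998779296875, -25.700000762939453], [486.29998779296875, -266.70001220703125], [680.5999755859375, -219.5], [622.0999755859375, 21.5]]
bz [ 542.60980845 -132.48714141    0.        ] [ 545.60953797 -122.81696936    0.        ]
oz [476.58191945 120.22204664   0.        ] [485.93938379 123.23405005   0.        ]
carton foot [527.54324878  10.0821738    0.        ] [517.29855741   6.8726169    0.        ]
corners top z180 [461.74352137  -1.93468122 180.        ] [590.07051489  26.53791027 180.        ]
scene green [349.88888889 195.38888889] [348 192   4   7  18] [533.35324594 270.78786342  48.        ]
scene green [113.58415842 201.55445545] [107 197  14  10 101] [ 616.67330889 -365.15497466   48.        ]
scene green [417.95 210.66] [412 206  13  10 100] [581.87795286 445.08552183  48.        ]
scene green [270.50833333 224.56666667] [264 219  14  12 120] [668.46684728  54.06508331  48.        ]
scene green [403.57142857 268.7987013 ] [397 263  15  13 154] [786.60124343 357.2672446   48.        ]
top green [146.52631579 134.78947368] [142 130  10  10  76] [794.60960997 356.12510217  48.        ]
top green [235.45070423 167.92957746] [231 164  10   9  71] [675.90646191  54.48703632  48.        ]
top green [359.64705882 181.17647059] [355 176  10  11  85] [ 624.29634216 -363.85118913   48.        ]
top green [121.3625 195.125 ] [117 190  10  11  80] [590.42144112 443.78468248  48.        ]
```

View pics/ct.png

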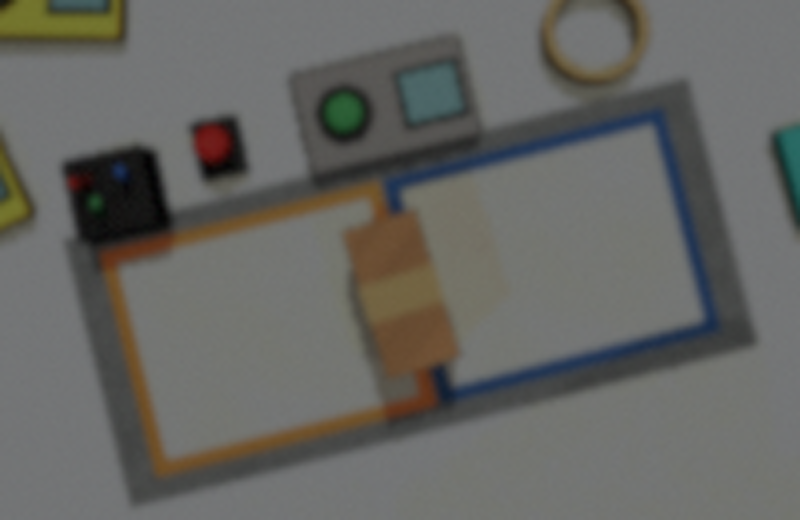

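View pics/cs.png

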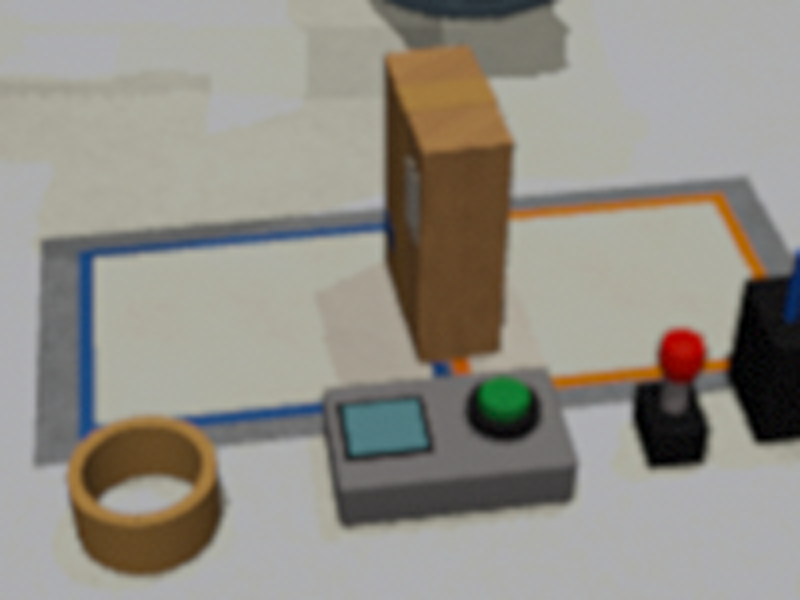

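The zone is 200x248 mm as it should be. The carton stands straddling the border, nearly aligned, with the blue side towards −y. The key is nearest the orange/blue border end of the terminal. Next I work out the carton yaw, the key triangulation and the push pose.

```bash
cat > n.py <<'E'
from h import *
ct=np.array([(345,232),(413,212),(458,352),(390,376)])/4+[150,140]-.375
W=np.array([atz("top",p,180) for p in ct]); print("top face\n",W.round(1))
print("edges",[round(np.linalg.norm(W[i]-W[i-1]),1) for i in range(4)],"centre",W.mean(0))
d=(W[0]+W[1]-W[2]-W[3])[:2]; print("carton x yaw deg",np.degrees(np.arctan2(d[1],d[0])))
cs=np.array([(386,60),(468,46),(513,142),(424,155)])/4+[145,125]-.375
W2=np.array([atz("scene",p,180) for p in cs]); print("scene top face\n",W2.round(1),"centre",W2.mean(0))
d=(W2[2]+W2[3]-W2[0]-W2[1])[:2]; print("yaw",np.degrees(np.arctan2(d[1],d[0])))
print("key",two((270.5,224.2),(235.5,167.9)))
E
python3 n.py
```

```text
top face
 [[573.4  49.1 180. ]
 [588.   -3.6 180. ]
 [479.6 -36.5 180. ]
 [461.9  16.2 180. ]]
edges [np.float64(116.2), np.float64(54.7), np.float64(113.3), np.float64(55.5)] centre [525.7118148   6.2913869 180.       ]
carton x yaw deg 16.672249343248495
scene top face
 [[486.2 -36.1 180. ]
 [462.5  17.8 180. ]
 [575.5  50.7 180. ]
 [594.9  -3.5 180. ]] centre [529.75749466   7.21595271 180.        ]
yaw 16.463603433072397
key (array([675.37205433,  53.90120689,  55.85441786]), np.float64(0.1919305584047208))
```

```bash
cat > go.py <<'E'
import sys; from h import *
from scipy.spatial.transform import Rotation as Ro
x,y,z,yaw=map(float,sys.argv[1:5]); o=r.observe(); R=np.array(o["orientation"]); a=np.radians(yaw)
T=np.c_[[0,0,-1],[np.cos(a),np.sin(a),0],[np.sin(a),-np.cos(a),0]]; T[:,2]=np.cross(T[:,0],T[:,1])
print("t",o["t"],"pos",o["ee_pos"].round(1),"F",o["contact_force"].round(1),"shift",(R.T@(np.array([x,y,z])-o["ee_pos"])).round(1),"turn",Ro.from_matrix(R.T@T).as_rotvec().round(3))
E
python3 go.py 500.5 97.6 238 16.5
python3 -m crank '0 -510 -506 -1.54 0 0; 0 -510 -506 -1.54 0 0; 0 -510 -506 -1.54 0 0; 0 -510 -506 -1.54 0 0; 0 -510 -506 -1.54 0 0' 0.5
python3 go.py 500.5 97.6 238 16.5
```

```text
t 1.3 pos [ 180.8 -545.9  238.7] F [ 0.5 -0.6 -0.1] shift [   0.7 -510.3 -505.8] turn [-1.539  0.     0.   ]
t: 1.92
ee_pos: [320.6, -264.4, 239.0]
orientation: [[0.001, 0.953, -0.303], [-0.001, -0.303, -0.953], [-1.0, 0.001, 0.0]]
contact_force: [1.6, -0.4, -0.4]
grip_width: 0.502
t 1.925 pos [ 320.6 -264.4  239. ] F [ 1.6 -0.4 -0.4] shift [   0.9   61.7 -399.5] turn [-0.596  0.001 -0.001]
```

```bash
python3 -m crank '0 62 -400 -.596 0 0; 0 62 -400 -.596 0 0; 0 62 -400 -.596 0 0; 0 62 -400 -.596 0 0; 0 62 -400 -.596 0 0'
python3 -c 1; python3 go.py 500.5 97.6 158 16.5
```

```text
t: 2.55
ee_pos: [461.6, 14.9, 239.2]
orientation: [[0.001, 0.96, 0.279], [-0.001, 0.279, -0.96], [-1.0, 0.001, 0.001]]
contact_force: [0.6, -0.7, -0.6]
grip_width: 0.503
t 2.55 pos [461.6  14.9 239.2] F [ 0.6 -0.7 -0.6] shift [ 81.2  60.4 -68.6] turn [-0.005  0.001 -0.001]
```

```bash
python3 -m crank '0 60 -68 0 0 0; 0 60 -68 0 0 0; 40 60 -68 0 0 0; 81 60 -68 0 0 0; 81 60 -68 0 0 0'
python3 go.py 500.5 97.6 158 16.5; python3 go.py 513.3 54.4 158 16.5
```

```text
t: 3.18
ee_pos: [496.8, 95.2, 154.9]
orientation: [[-0.007, 0.96, 0.279], [0.0, 0.279, -0.96], [-1.0, -0.007, -0.002]]
contact_force: [-0.4, -0.4, 0.9]
grip_width: 0.501
t 3.175 pos [496.8  95.2 154.9] F [-0.4 -0.4  0.9] shift [-3.2  4.2 -1.3] turn [-0.005 -0.002  0.007]
t 3.175 pos [496.8  95.2 154.9] F [-0.4 -0.4  0.9] shift [-3.3  4.4 43.8] turn [-0.005 -0.002  0.007]
```

```bash
python3 -m crank '-3 4 15 -.01 0 0; -3 4 30 -.01 0 0; -3 4 40 -.01 0 0; -3 4 46 -.01 0 0; -3 4 50 -.01 0 0'
python3 -m crank '0 0 6 0 0 0; 0 0 12 0 0 0; 0 0 18 0 0 0; 0 0 24 0 0 0; 0 0 30 0 0 0'
python3 - <<'E'
from h import *
im=read_camera("scene");cv2.imwrite("pics/s1.png",cv2.resize(im[100:280,130:370,::-1],None,fx=3,fy=3))
E
```

```text
t: 3.8
ee_pos: [517.3, 47.5, 160.9]
orientation: [[0.0, 0.958, 0.288], [0.0, 0.288, -0.958], [-1.0, 0.0, -0.0]]
contact_force: [0.0, 0.0, 1.0]
grip_width: 0.501
t: 4.42
ee_pos: [526.0, 18.9, 160.7]
orientation: [[-0.0, 0.958, 0.288], [-0.0, 0.288, -0.958], [-1.0, -0.0, 0.0]]
contact_force: [0.2, 0.3, -0.0]
grip_width: 0.503
```

View pics/s1.png

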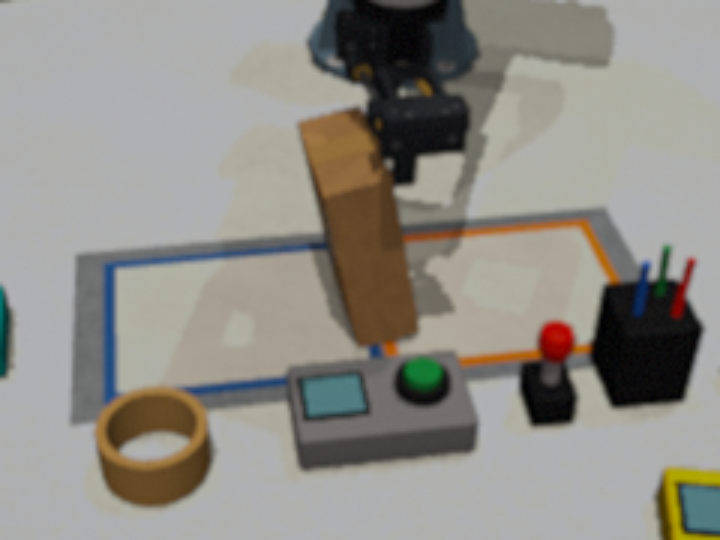

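The carton tilts towards blue, with its foot (crop 385,335) still in place and the fingers at its top edge. I keep pushing slowly.

```bash
python3 -m crank '0 0 6 0 0 0; 0 0 12 0 0 0; 0 0 18 0 0 0; 0 0 24 0 0 0; 0 0 30 0 0 0'; python3 -m crank '0 0 4 0 0 0; 0 0 8 0 0 0; 0 0 8 0 0 0; 0 0 8 0 0 0;0 0 8 0 0 0'
python3 - <<'E'
from h import *
for c in("scene","top"):
    im=read_camera(c);cv2.imwrite(f"pics/{c}2.png",im[:,:,::-1])
a=cv2.resize(cv2.imread("pics/scene2.png")[100:280,130:370],(400,300));b=cv2.resize(cv2.imread("pics/top2.png")[130:280,150:350],(400,300))*1.6
cv2.imwrite("pics/b2.png",np.hstack([a,b.clip(0,255).astype(np.uint8)]))
E
python3 go.py 675.4 53.9 150 16.5
```

```text
t: 5.1
ee_pos: [534.6, -9.8, 160.7]
orientation: [[-0.0, 0.958, 0.288], [-0.0, 0.288, -0.958], [-1.0, -0.0, 0.0]]
contact_force: [0.2, 0.2, -0.7]
grip_width: 0.502
t: 5.72
ee_pos: [536.7, -16.9, 160.7]
orientation: [[-0.0, 0.957, 0.289], [0.0, 0.289, -0.957], [-1.0, -0.0, -0.0]]
contact_force: [-0.6, 0.2, -0.3]
grip_width: 0.5
t 5.825 pos [536.8 -16.9 160.7] F [-0.1 -0.   0. ] shift [ 10.7 153.2 -27.8] turn [ 0.005 -0.     0.   ]
```

View pics/b2.png

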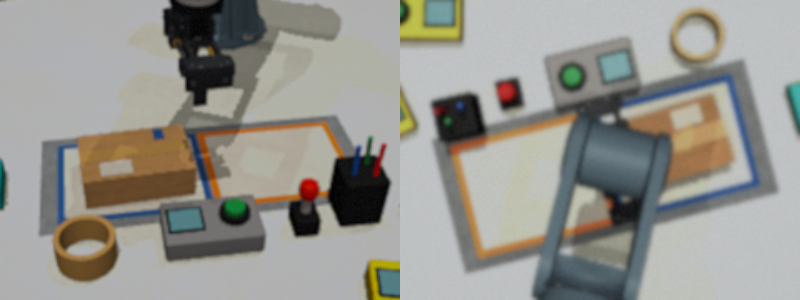

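The carton lies on its broad side in the blue frame. I move above the key with the fingers shut and check the whole footprint before pressing.

```bash
python3 -m crank '0 60 -20 0 0 0; 0 110 -28 0 0 0; 0 153 -28 0 0 0; 30 153 -28 0 0 0; 60 153 -28 0 0 0' 0
python3 - <<'E'
from h import *
for c in("scene","top"):
    im=read_camera(c);cv2.imwrite(f"pics/{c}3.png",im[:,:,::-1])
a=cv2.resize(cv2.imread("pics/scene3.png")[130:255,140:307],(400,300),interpolation=2);b=cv2.resize(cv2.imread("pics/top3.png")[150:255,210:350],(400,300),interpolation=2)*1.6
cv2.imwrite("pics/b3.png",np.hstack([a,b.clip(0,255).astype(np.uint8)]))
E
python3 go.py 675.4 53.9 70 16.5
```

```text
t: 6.45
ee_pos: [675.8, 54.3, 99.9]
orientation: [[0.001, 0.957, 0.289], [-0.0, 0.289, -0.957], [-1.0, 0.001, 0.0]]
contact_force: [-0.2, 0.3, -0.2]
grip_width: 0.001
t 6.55 pos [672.3  54.3  96.3] F [-0.1 -0.   0.1] shift [26.2  3.   1.4] turn [ 0.005 -0.003  0.007]
```

View pics/b3.png

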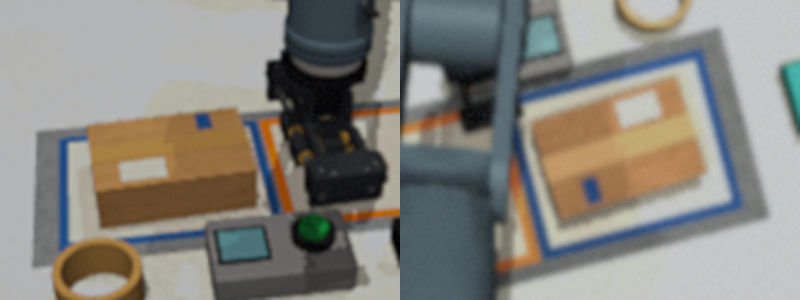

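The carton lies fully inside the blue frame, with white paper visible all round. Now I press.

```bash
python3 -m crank '20 3 1 0 0 0; 30 3 1 0 0 0; 34 3 1 0 0 0; 37 3 1 0 0 0; 37 3 1 0 0 0' 0; python3 -m crank '1 0 0 0 0 0; 2 0 0 0 0 0; 3 0 0 0 0 0; 3 0 0 0 0 0'; python3 go.py 675.4 53.9 48 16.5
```

```text
t: 7.18
ee_pos: [678.6, 53.7, 64.0]
orientation: [[0.0, 0.958, 0.288], [-0.0, 0.288, -0.958], [-1.0, 0.0, 0.0]]
contact_force: [0.1, 0.5, -0.2]
grip_width: 0.006
t: 7.68
ee_pos: [678.7, 53.8, 61.0]
orientation: [[0.001, 0.958, 0.288], [-0.0, 0.288, -0.958], [-1.0, 0.001, 0.0]]
contact_force: [-0.2, -0.2, 1.6]
grip_width: 0.005
t 7.675 pos [678.7  53.8  61. ] F [-0.2 -0.2  1.6] shift [13.  -3.1 -1.1] turn [ 0.004  0.    -0.001]
```

```bash
python3 -m crank '-2 -3 -1 0 0 0; 0 -3 -1 0 0 0; 1 -3 -1 0 0 0; 2 -3 -1 0 0 0; 2 -3 -1 0 0 0'; python3 -m crank '1 0 0 0 0 0; 2 0 0 0 0 0; 2 0 0 0 0 0; 2 0 0 0 0 0';  python3 -m crank '1 0 0 0 0 0; 2 0 0 0 0 0; 2 0 0 0 0 0; 2 0 0 0 0 0'
```

```text
t: 8.3
ee_pos: [675.1, 53.9, 58.6]
orientation: [[-0.0, 0.958, 0.288], [0.0, 0.288, -0.958], [-1.0, -0.0, -0.0]]
contact_force: [-1.4, 1.5, 3.6]
grip_width: 0.002
t: 8.8
ee_pos: [675.1, 53.9, 56.7]
orientation: [[-0.0, 0.958, 0.288], [0.0, 0.288, -0.958], [-1.0, -0.0, -0.0]]
contact_force: [-2.7, -0.2, 3.9]
grip_width: 0.004
t: 9.3
ee_pos: [675.2, 53.9, 56.3]
orientation: [[-0.0, 0.957, 0.289], [-0.0, 0.289, -0.957], [-1.0, -0.0, 0.0]]
contact_force: [-7.2, -0.5, 13.5]
grip_width: 0.006
```

Contact came at about 62 mm and a stiff stop at 56.3 mm with 13 N, so the key went its full 6 mm. I press a touch more to be sure, then retreat.

```bash
python3 -m crank '1 0 0 0 0 0; 1 0 0 0 0 0; 1 0 0 0 0 0'; python3 -m crank '-10 0 0 0 0 0; -40 0 0 0 0 0; -90 0 0 0 0 0; -150 0 0 0 0 0; -180 0 0 0 0 0'; python3 -m crank '0 0 0 0 0 0; -10 -60 -30 0 0 0;-10 -120 -60 0 0 0;-10 -180 -90 0 0 0;-10 -180 -90 0 0 0'; python3 -m crank '0 0 0 0 0 0; 0 0 0 0 0 0; 0 0 0 0 0 0; 0 0 0 0 0 0';python3 - <<'E'
from h import *
for c in("scene","top"):
    im=read_camera(c);cv2.imwrite(f"pics/{c}4.png",im[:,:,::-1])
a=cv2.resize(cv2.imread("pics/scene4.png")[100:280,130:370],(400,300));b=cv2.resize(cv2.imread("pics/top4.png")[130:280,150:350],(400,300))*1.6
cv2.imwrite("pics/b4.png",np.hstack([a,b.clip(0,255).astype(np.uint8)]))
E
```

```text
t: 9.68
ee_pos: [675.2, 53.9, 56.2]
orientation: [[-0.0, 0.957, 0.289], [-0.0, 0.289, -0.957], [-1.0, -0.0, 0.0]]
contact_force: [-10.9, -1.0, 17.6]
grip_width: 0.008
t: 10.3
ee_pos: [676.9, 53.7, 237.9]
orientation: [[0.006, 0.958, 0.288], [-0.001, 0.288, -0.958], [-1.0, 0.006, 0.002]]
contact_force: [0.2, -0.2, -0.5]
grip_width: 0.006
t: 10.92
ee_pos: [472.7, 89.0, 241.0]
orientation: [[-0.005, 0.957, 0.289], [0.0, 0.289, -0.957], [-1.0, -0.005, -0.002]]
contact_force: [0.8, -0.3, -0.2]
grip_width: 0.002
t: 11.42
ee_pos: [477.6, 87.9, 243.4]
orientation: [[-0.0, 0.958, 0.288], [0.0, 0.288, -0.958], [-1.0, -0.0, -0.0]]
contact_force: [-0.5, 0.1, -0.1]
grip_width: 0.005
```

View pics/b4.png

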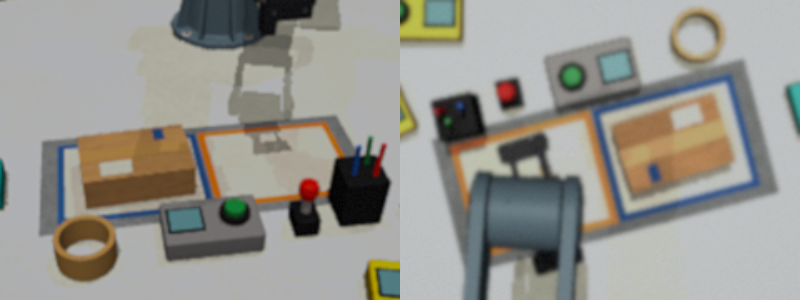

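The carton lies inside the blue frame (right half, 610–735 x 95–195), everything else is unmoved, and the arm is clear.

```bash
python3 -c "
from workcell import workorder; print(workorder.hand_in())"
```

```text
the job is handed in; nothing more can be done
None
```

I toppled the carton into the blue frame with a slow push near its top. Then I pressed the green key on the grey terminal down to its stop, backed the arm away and handed the job in at about 11.5 s.

- **Carton:** both cameras show it flat on its broad side, with white paper visible on all four sides inside the blue frame.
- **Key:** the fingers met it at about 62 mm and stopped hard at 56.2 mm with about 18 N upward. That matches the full 6 mm travel, but I had no direct reading of the key joint. I had estimated the key top at 56 mm from the pictures, about 6 mm below where the fingers met it, so I went by the contact force.
- **Other objects:** the stamp, tape roll and pen cup look unmoved. The largest force reading was about 21 N in total, at the key stop.

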